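# Set up the soak for the filter baskets and open the cleaner jug

### The job

Set up the soak for the coffee filter baskets: carry the lime tray with its three steel baskets over the metal tub, tip it so that they all slide over the lip into the tub, and set the empty tray flat back on the table and let go of it. Then open the cleaner jug without tipping or shifting it about: press its red safety cap down, twist it anticlockwise while it is pressed until it is free, lift it off and finish still gripping the cap some 8 cm straight above the jug's mouth (do not put it down). Leave the two white bowls and the timer where they are.

Things in the scene. Friction and masses are not known exactly. Their poses are not given: they have to be found in the camera images.
- tray: lime tray, 205 (x) x 142 (y) x 32 mm high, 0.17 kg, floor 4 mm; origin at the centre of its underside, z up. Walls 32 mm high at both sides (4 mm thick) and at the back, -x (6 mm thick, 40 mm of free floor before it for a finger); the +x end is open for pouring: its last 30 mm ramp up 12 degrees. Smooth: baskets slide at about 20 degrees of tilt, over the lip at 30; 45 is good
- tray_back (a point): centre of the tray's back wall: middle of its width, half-way through its 6 mm thickness, 16 mm above the tray's underside. Same axes as the tray: x points along the tray to the pouring end, the wall runs along y
- tray_spout (a point): middle of the edge of the tray's pouring lip, 9 mm above its underside; same axes as the tray
- tub: open rectangular metal soaking tub, outside 220 (x) x 180 (y) x 90 mm high, walls and floor 4 mm, with a 232 x 192 mm rim; 0.9 kg, loose; origin at the centre of its underside, z up
- basket0_center (a point): steel espresso filter basket, a small round pan, 58 mm across its rim, 24 mm high, 35 g, open side up in the tray at the start; the point is half-way up on its axis, its z axis points out of the open side
- basket1_center (a point): steel espresso filter basket, a small round pan, 58 mm across its rim, 24 mm high, 35 g, open side up in the tray at the start; the point is half-way up on its axis, its z axis points out of the open side
- basket2_center (a point): steel espresso filter basket, a small round pan, 58 mm across its rim, 24 mm high, 35 g, open side up in the tray at the start; the point is half-way up on its axis, its z axis points out of the open side
- jug: white cleaner jug with blue labels, 1.7 kg, loose; origin on the underside straight under the neck's axis, z up, x towards the handle. Body x from -35 to +95 mm, y +-45 mm, 128 mm high; below the neck its shoulder rises to 172 mm, the handle behind the neck to 160 mm. A 43 mm bead round the neck tops out at 181.5 mm
- jug_mouth (a point): centre of the jug's open mouth: on the neck's axis at the rim, 205 mm above the jug's underside; same axes as the jug
- cap_center (a point): red ribbed cap, 47 mm diameter, 30 mm high, 40 g; point half-way up on its axis, z up. Closed: 202 mm above the jug's underside, x along the jug's x. Inner spring: pressing takes 5 N to start, 11 N at 3 mm, 15 N at 5.5 mm (end). Locked until pressed 3 mm; kept pressed it turns anticlockwise seen from above, free at 45 to 85 degrees (best 65), stops at 86. Lifts straight up, 18 mm until clear
- bowl0: white ceramic cupping bowl, 86 mm diameter, 56 mm high, a bystander; origin at the centre of its underside
- bowl1: white ceramic cupping bowl like the other, a bystander
- timer: small black digital timer 45 x 65 x 19 mm lying on the table, a bystander; origin at the centre of its underside
Not all that is in view belongs to the job. Of the things that look like the part that bears cap_center, the larger one is meant. Several things look just like the tray: the one meant starts farthest from the robot's base.

How it is judged:
By the outcome, as a careful person would: the job done as asked, in the order asked, and still so for the second after the job is handed in, while the arm keeps its last pose, push and grip.
It also fails if it takes over 61 s, if anything falls off the work surface, if the arm or the gripper's body presses on something with over 40 N, if the wrist force passes 120 N, or if a joint passes its speed limit or range.

### The arm

A 6-joint arm with a two-finger parallel gripper is mounted at the origin on the work surface. World frame = base frame: x ahead of the robot, y to its left, z up, the work surface at z = 0. Lengths are in m, angles in rad, forces in N, time in s.
With the tool pointing down it reaches from about 0.25 to 0.775 m from the base axis. Payload 4 kg.
Tool frame: the origin (TCP) lies at the centre of the arm's flange, where the gripper is bolted on; the fingertips stand 199 mm ahead of it and the grasp point (between the pads) lies 180 mm ahead of it; z points along the fingers, y is the line along which they close (so a half turn about z gives the same grasp; the last joint's range is limited). The gripper opens to 94 mm and grips with 3 to 60 N. Pads are 16 mm wide; open, the fingers measure 119 mm over their backs; the gripper's body (75 mm by 177 mm) begins 78 mm behind the grasp point.
Start: joints at [1.163, 0.087, 1.371, -0, 1.684, -0.103], TCP at [0.165, 0.525, 0.405] pointing down, gripper open.
Joint ranges: [-3.1, 3.1], [-0.76, 2.03], [0.27, 2.55], [-1.08, 4.22], [0.17, 2.65], [-2.57, 2.57]. Speed limits (rad/s): [2.79, 2.79, 3.14, 3.14, 3.14, 3.14].

### API

Orientations are given as [roll, pitch, yaw] about the fixed x, y, z axes, in that order (R = Rz(yaw) Ry(pitch) Rx(roll)).
In Python, from bench import robot, eyes, models gives the robot as it stands.
- The arm moves only by the tool step_arm, never from a script. Its argument "commands" is a list that holds one entry, the list of rows, each a list of 7 numbers: the shift along the tool's x, y, z in mm, then the turn, a rotation vector about the tool's x, y, z in rad, then the finger opening in mm, from 0 to 94. In form: [[[tx, ty, tz, wx, wy, wz, gripper], ...]]. A call has 1 to 20 rows; each row shifts and turns the commanded pose from where the row before left it, along the tool's axes as they then stand; what a row does not reach is not made up. A row lasts 1/8 s, in which the tool goes at most 62.5 mm and 10.7 degrees, less where a joint would pass 70% of its speed; a pose out of reach is approached as far as the arm can. A call is refused whole if a number of a shift passes 62.5 or a number of a turn 0.188, either way. A call with a gripper value outside its range is refused whole. The fingers move at their own pace and stop on an object; the grip force is fixed at half the most. Time passes only in rows, so rows that do not move let the fingers close. It gives the time, the measured TCP pose, the force, the opening and the grip force at its end, in the units of the state.
- robot.get_obs(): the state, without advancing time (a new reading comes with each control period).
- eyes.snapshot(name): name is "scene" or "top"; returns a dict with "color" (384x512x3 uint8, red, green, blue), "camera_matrix" (3x3 intrinsics, pixels), "eye" and "rotation" of the camera in the world. Camera axes: x right, y up, looking along -z (the intrinsics and any distortion apply to the point x, -y, -z); pixel columns grow to the right and rows downward; lengths in m; the calibration is good to about 2 mm. A picture is of the moment at which its call begins. There is no depth.
- robot.close_job(): hands the job in; it is judged then, once.
Trained networks look in a picture, given as the dict that the camera call returned (one of the last four; its "shot" number tells which), for a name from the list of things; names that differ only in an ending like _2 or _b are one class to them, and where a whole thing is asked for, a point or a joint stands for the part that bears it (a point fixed in the world has none). Each returns a list of dicts, best first, with "confidence" (0 to 1); they miss things now and then, are a little off and sometimes report something else, mostly with a low value. They report only what shows in the picture. A call takes as long as a camera call. They do not tell look-alikes from the thing itself.
- models.masks_of(picture, query): "mask" (384x512 bool, what is visible of it) and "xy" ([column, row] in pixels, amid what is visible of it).
- models.tip_of(picture, query): "xy" ([column, row] in pixels: a listed point, or the origin of a listed thing).
The state is a dict: "time": time; "joint_positions": joint angles; "qvel": joint speeds; "joint_torque": joint torques, N m; "tool_pos": TCP position; "ee_rot": TCP orientation; "wrist_force": force on the tool from outside, world axes, zero at the start; "wrist_torque": the same for the moment, N m; "width": finger opening in m; "finger_force": force on a finger pad.
Only numpy, scipy, OpenCV 4.12 (cv2) and the standard library are available. Lean on these libraries where they do the work, as an engineer would, in place of code of your own. Each camera call takes 0.05 s, during which the arm holds its last target. There are 200 camera calls.

## Working session

There is one attempt and no reset: what is moved stays moved. The work goes in short steps, Python scripts to look and compute and a tool call to move; the robot and the scene stay as the last step left them, time stands still between calls to the robot, and variables do not carry over. Pictures are saved under pics/ and viewed, at most 12 in all, crops included, and the job is handed in when it is done.

Besides the shell and the picture viewer there is one more tool, called by a JSON object that holds its "name" and its "arguments", one argument or row to a line. step_arm: Moves the arm, as the interface text tells. Its arguments: {"type":"object","properties":{"commands":{"type":"array"}},"required":["commands"]}

```bash
mkdir -p pics; ls
cat > h.py <<'E'
import numpy as np, cv2
from scipy.spatial.transform import Rotation as R
from bench import robot, eyes, models
def snap(n,fn=None):
    p=eyes.snapshot(n)
    if fn: cv2.imwrite('pics/'+fn,p["color"][:,:,::-1])
    return p
def ray(p,xy):
    K=np.array(p["camera_matrix"]); d=np.linalg.inv(K)@[xy[0],xy[1],1]
    return np.array(p["eye"]),np.array(p["rotation"])@[d[0],-d[1],-d[2]]
def atz(p,xy,z):
    e,d=ray(p,xy); return e+d*(z-e[2])/d[2]
def proj(p,X):
    c=np.array(p["rotation"]).T@(np.array(X)-p["eye"]); u=np.array(p["camera_matrix"])@[c[0],-c[1],-c[2]]
    return u[:2]/u[2]
def tri(ps,xys):
    A=np.zeros((3,3));b=np.zeros(3)
    for p,xy in zip(ps,xys):
        e,d=ray(p,xy);d=d/np.linalg.norm(d);M=np.eye(3)-np.outer(d,d);A+=M;b+=M@e
    return np.linalg.solve(A,b)
E
cat > a.py <<'E'
from h import *
s=snap("scene","s0.png");t=snap("top","t0.png")
print({k:(v if k!="color" else 0) for k,v in s.items()}); print({k:(v if k!="color" else 0) for k,v in t.items()})
Z=dict(tray=0,tray_back=.016,tray_spout=.009,tub=0,basket0_center=.016,jug=0,jug_mouth=.205,cap_center=.202,bowl0=0,timer=0)
for q in Z:
    for n,p in (("s",s),("t",t)):
        print(q,n,[(np.round(d["xy"]).astype(int).tolist(),round(d["confidence"],2),np.round(atz(p,d["xy"],Z[q])[:2],3).tolist()) for d in models.tip_of(p,q)])
o=robot.get_obs();print({k:np.round(v,3) for k,v in o.items()})
E
python3 a.py; python3 -c "
import cv2,numpy as np
a=cv2.imread('pics/s0.png');b=cv2.imread('pics/t0.png')
cv2.imwrite('pics/st.png',cv2.resize(a,(800,600)));cv2.imwrite('pics/tt.png',cv2.resize(b,(800,600)))"
```

```text
pics
{'color': 0, 'camera_matrix': array([[490.92761483,   0.        , 251.83244379],
       [  0.        , 490.92761483, 184.39059699],
       [  0.        ,   0.        ,   1.        ]]), 'eye': array([1.11547193, 0.86341171, 0.94639865]), 'rotation': array([0.92185987, 0.01143401, 2.52559408]), 'shot': 1}
{'color': 0, 'camera_matrix': array([[455.74560295,   0.        , 250.54341054],
       [  0.        , 455.74560295, 191.78381449],
       [  0.        ,   0.        ,   1.        ]]), 'eye': array([0.44846409, 0.0097008 , 1.31467257]), 'rotation': array([ 0.05796764, -0.0108223 , -1.55744805]), 'shot': 2}Traceback (most recent call last):
  File "a.py", line 7, in <module>
    print(q,n,[(np.round(d["xy"]).astype(int).tolist(),round(d["confidence"],2),np.round(atz(p,d["xy"],Z[q])[:2],3).tolist()) for d in models.tip_of(p,q)])
                                                                                         ~~~^^^^^^^^^^^^^^^^
  File "h.py", line 12, in atz
    e,d=ray(p,xy); return e+d*(z-e[2])/d[2]
                                       ~^^^
IndexError: invalid index to scalar variable.
```

View pics/st.png

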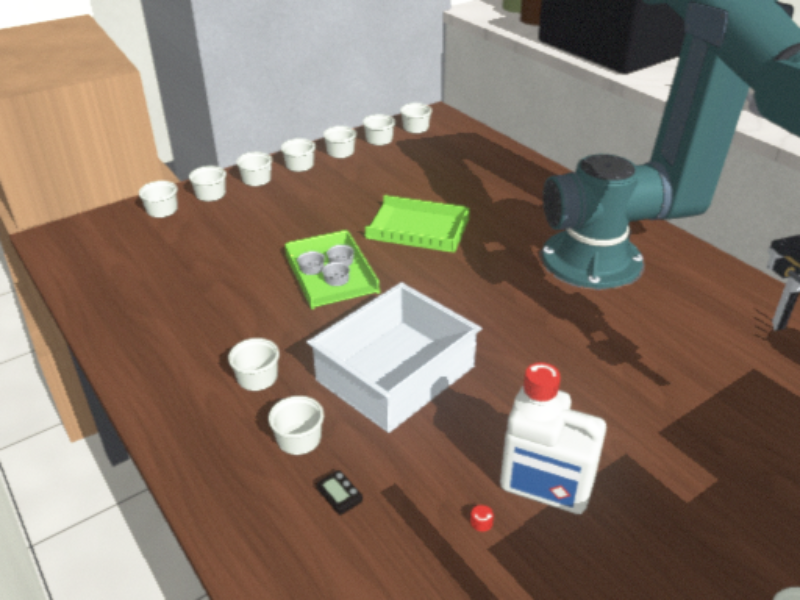

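View pics/tt.png

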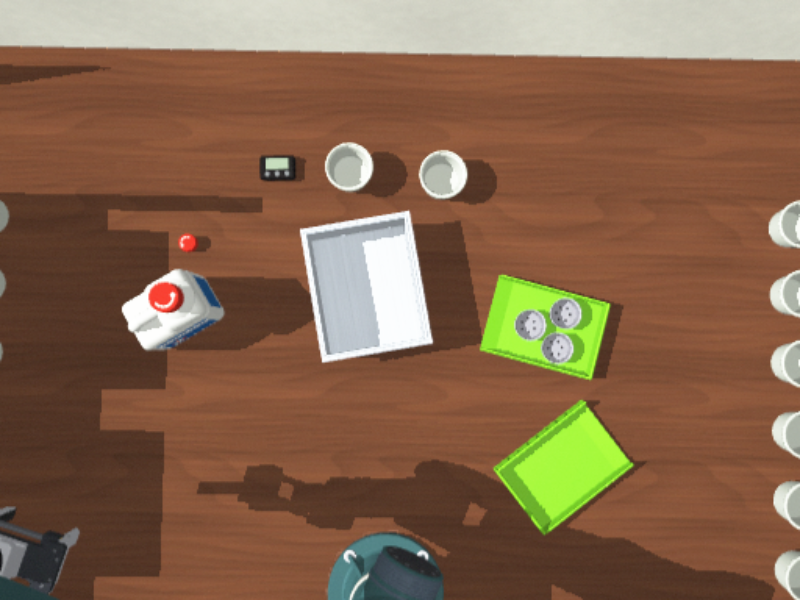

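The pictures (scaled by 1.5625) show:
- **Trays:** the lime tray with three baskets is at top view (545,328). An empty look-alike is nearer the base at (565,468), so the far one is meant.
- **Caps:** the red cap on the jug is at (165,297). A small red cap lies on the table at (188,242), so the larger one on the jug is meant.
- **Others:** tub at (367,287), bowls at (349,167) and (443,175), timer at (278,167).

The camera rotation is given as rpy.

```bash
sed -i 's/^def snap/def RM(p): return R.from_euler("xyz",p["rotation"]).as_matrix()\ndef snap/; s/np.array(p\["rotation"\])/RM(p)/g' h.py
sed -i '/^print/d' a.py
cat >> a.py <<'E'
cv2.imwrite('pics/c0.png',cv2.resize(t["color"][160:260,290:420,::-1],None,fx=5,fy=5))
E
python3 a.py
```

```text
tray s [([208, 177], 0.91, [0.495, -0.277]), ([268, 147], 0.65, [0.231, -0.306])]
tray t [([359, 298], 0.73, [0.226, -0.319]), ([349, 211], 0.58, [0.473, -0.288])]
tray_back s [([297, 146], 0.84, [0.16, -0.233]), ([203, 155], 0.79, [0.455, -0.375])]
tray_back t [([332, 320], 0.82, [0.166, -0.237])]
tray_spout s [([219, 189], 0.84, [0.508, -0.192]), ([346, 242], 0.6, [0.354, 0.213]), ([236, 140], 0.57, [0.301, -0.401])]
tray_spout t [([313, 202], 0.87, [0.499, -0.182]), ([390, 274], 0.83, [0.294, -0.404])]
tub s [([251, 236], 0.97, [0.544, 0.035])]
tub t [([235, 186], 0.84, [0.54, 0.042]), ([336, 209], 0.42, [0.48, -0.252])]
basket0_center s [([215, 163], 0.61, [0.445, -0.314])]
basket0_center t [([352, 226], 0.74, [0.43, -0.292])]
jug s [([337, 307], 0.72, [0.519, 0.355])]
jug t [([127, 194], 0.77, [0.514, 0.351])]
jug_mouth s [([343, 242], 0.7, [0.518, 0.345]), ([216, 174], 0.48, [0.605, -0.029])]
jug_mouth t [([106, 191], 0.71, [0.51, 0.35])]
cap_center s [([346, 244], 0.59, [0.515, 0.352]), ([308, 331], 0.47, [0.727, 0.473])]
cap_center t [([104, 190], 0.73, [0.512, 0.356]), ([118
[... 279 characters left out ...]
 0.7, [0.758, 0.083]), ([102, 190], 0.32, [0.523, 0.425])]
timer s [([216, 316], 0.69, [0.769, 0.208]), ([346, 241], 0.4, [0.342, 0.204])]
timer t [([178, 111], 0.56, [0.757, 0.21])]
{'time': np.float64(1.25), 'joint_positions': array([ 1.163,  0.087,  1.371, -0.   ,  1.684, -0.103]), 'qvel': array([-0.   ,  0.001,  0.   ,  0.   , -0.001, -0.001]), 'joint_torque': array([ 0.0000e+00, -3.4004e+01, -3.0260e+01,  7.2000e-02,  2.4000e-02,
        0.0000e+00]), 'tool_pos': array([0.165, 0.525, 0.405]), 'ee_rot': array([3.141, 0.   , 2.837]), 'wrist_force': array([ 0.001, -0.465,  0.486]), 'wrist_torque': array([ 0.03 , -0.026,  0.006]), 'finger_force': np.float64(0.0), 'width': np.float64(0.094)}
```

View pics/c0.png

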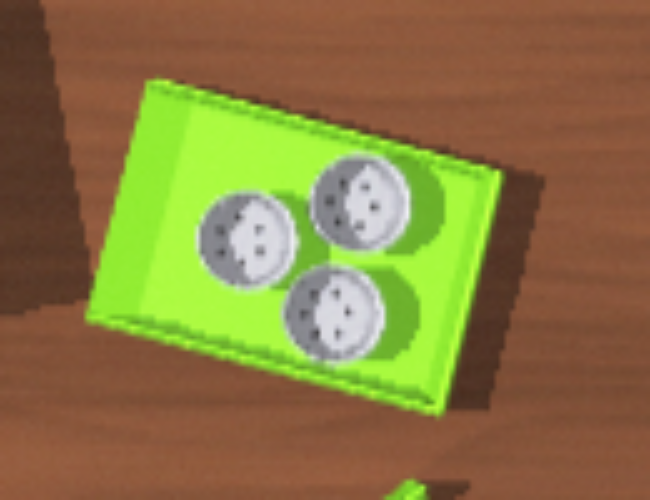

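The crop shows the tray with the baskets, its ramp end to the left (towards the tub) and its back wall on the right. The back wall corners are at top px (390,194) and (378,243), and the lip corners at (320,176) and (308,224). Next I measure the tray and tub corners.

```bash
cat > b.py <<'E'
from h import *
s=snap("scene");t=snap("top")
for n,p in(("s",s),("t",t)):
  for q,z in(("tray",.032),("tub",.09)):
    for m in models.masks_of(p,q):
      r=cv2.minAreaRect(cv2.findNonZero(m["mask"].astype(np.uint8))); 
      if n=="t": print(q,m["confidence"],m["mask"].sum(),[np.round(atz(p,c,z)[:2],3).tolist() for c in cv2.boxPoints(r)])
for c in((390,194.4),(378,242.6),(320,176.4),(308,224)): print(c,np.round(atz(t,c,.032)[:2],4))
for q in("jug_mouth","cap_center"):
  print(q,tri([s,t],[max(models.tip_of(p,q),key=lambda d:d["confidence"])["xy"] for p in(s,t)]))
for c in((301,229),(410,212),(432,343),(322,361)): print('tub',np.round(atz(t,np.array(c)/1.5625,.09)[:2],4))
E
python3 b.py
```

```text
tray 0.78 2756 [[0.435, -0.161], [0.575, -0.196], [0.525, -0.401], [0.386, -0.364]]
tray 0.78 4006 [[0.227, -0.182], [0.355, -0.35], [0.233, -0.444], [0.106, -0.276]]
tray 0.38 6148 [[0.65, 0.168], [0.688, -0.033], [0.447, -0.078], [0.41, 0.122]]
tub 0.91 6115 [[0.643, 0.161], [0.679, -0.031], [0.446, -0.073], [0.411, 0.117]]
(390, 194.4) [ 0.5212 -0.3976]
(378, 242.6) [ 0.3851 -0.3632]
(320, 176.4) [ 0.5694 -0.1991]
(308, 224) [ 0.4346 -0.1659]
jug_mouth [0.51255868 0.34719467 0.19653814]
cap_center [0.517403   0.35285861 0.21433057]
tub [0.64   0.1556]
tub [ 0.6726 -0.0327]
tub [ 0.4461 -0.0732]
tub [0.4128 0.115 ]
```

{"name": "step_arm", "arguments": {
  "commands": [
    [[-32.3, -45.6, 6.2, 0, 0, 0, 40], [-32.3, -45.6, 6.2, 0, 0, 0, 40], [-32.3, -45.6, 6.2, 0, 0, 0, 40], [-32.3, -45.6, 6.2, 0, 0, 0, 40], [-32.3, -45.6, 6.2, 0, 0, 0, 40], [-32.3, -45.6, 6.2, 0, 0, 0, 40], [-32.3, -45.6, 6.2, 0, 0, 0, 40], [-32.3, -45.6, 6.2, 0, 0, 0, 40], [-32.3, -45.6, 6.2, 0, 0, 0, 40], [-32.3, -45.6, 6.2, 0, 0, 0, 40], [-32.3, -45.6, 6.2, 0, 0, 0, 40], [-32.3, -45.6, 6.2, 0, 0, 0, 40], [-32.3, -45.6, 6.2, 0, 0, 0, 40], [-32.3, -45.6, 6.2, 0, 0, 0, 40], [-32.3, -45.6, 6.2, 0, 0, 0, 40], [-32.3, -45.6, 6.2, 0, 0, 0, 40], [-32.3, -45.6, 6.2, 0, 0, 0, 40], [0, 0, 0, 0, 0, -0.061, 40], [0, 0, 0, 0, 0, 0, 40]]
  ]
}}

```text
time: 4.12
tool_pos: [0.4562, -0.3802, 0.2985]
ee_rot: [3.141, -0.001, 2.896]
wrist_force: [-0.4, 1.1, -0.1]
width: 0.0401
finger_force: 0.0
```

```bash
python3 -c "
from h import *
s=snap('scene');t=snap('top')
for n,p in (('s',s),('t',t)):
  g=p['color'][:,:,::-1]; x,y=proj(p,[.4555,-.3795,.05]).astype(int); c=cv2.resize(g[max(0,y-50):y+50,x-65:x+65],(400,300)); globals()[n+'c']=c
cv2.imwrite('pics/c1.png',np.hstack([sc,tc]))
for q in('tray_back','tray_spout'):
  for p in(s,t): print(q,[(round(d['confidence'],2),np.round(atz(p,d['xy'],.016 if 'b' in q else .009),3)) for d in models.tip_of(p,q)])
"
```

```text
tray_back [(0.72, array([ 0.459, -0.366,  0.016]))]
tray_back [(0.96, array([ 0.455, -0.379,  0.016])), (0.77, array([ 0.177, -0.237,  0.016])), (0.38, array([0.532, 0.038, 0.016]))]
tray_spout [(0.65, array([ 0.284, -0.394,  0.009])), (0.6, array([ 0.511, -0.189,  0.009]))]
tray_spout [(0.73, array([ 0.502, -0.175,  0.009]))]
```

View pics/c1.png

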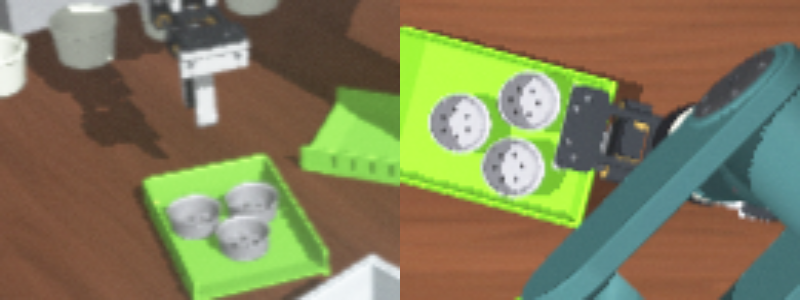

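The left half shows the gripper above the back wall, and the right half shows it centred on that wall, clear of the baskets. Descend and grip.

{"name": "step_arm", "arguments": {
  "commands": [
    [[0, 0, 35, 0, 0, 0, 40], [0, 0, 30, 0, 0, 0, 40], [0, 0, 17, 0, 0, 0, 40], [0, 0, 10, 0, 0, 0, 40], [0, 0, 0, 0, 0, 0, 40], [0, 0, 0, 0, 0, 0, 3], [0, 0, 0, 0, 0, 0, 0], [0, 0, 0, 0, 0, 0, 0], [0, 0, 0, 0, 0, 0, 0], [0, 0, 0, 0, 0, 0, 0]]
  ]
}}

```text
time: 5.68
tool_pos: [0.4563, -0.3798, 0.2077]
ee_rot: [-3.141, 0.001, 2.898]
wrist_force: [-0.4, -0.4, 1.8]
width: 0.006
finger_force: 30.0
```

{"name": "step_arm", "arguments": {
  "commands": [
    [[0, 0, -5, 0, 0, 0, 0], [0, 0, -12, 0, 0, 0, 0], [0, 0, -20, 0, 0, -0.05, 0], [0, 0, -20, 0, 0, -0.08, 0], [0, 0, -20, 0, 0, -0.08, 0], [0, 0, -20, 0, 0, -0.08, 0], [0, 0, -18, 0, 0, -0.08, 0], [0, 0, -10, 0, 0, -0.05, 0], [-8, 8, 0, 0, 0, 0, 0], [-15, 14, 0, 0, 0, 0, 0], [-22, 21, 0, 0, 0, 0, 0], [-25, 24, 0, 0, 0, 0, 0], [-25, 24, 0, 0, 0, 0, 0], [-25, 24, 0, 0, 0, 0, 0], [-20, 19, 0, 0, 0, 0, 0], [-13, 12, 0, 0, 0, 0, 0], [-7, 7, 0, 0, 0, 0, 0], [0, 0, 0, 0, 0, 0, 0]]
  ]
}}

```text
time: 7.92
tool_pos: [0.5871, -0.2005, 0.3319]
ee_rot: [3.141, -0.001, -2.965]
wrist_force: [0.4, 0.5, -1.9]
width: 0.0055
finger_force: 30.0
```

```bash
python3 -c "
from h import *
s=snap('scene');t=snap('top')
for n,p in (('s',s),('t',t)):
  g=p['color'][:,:,::-1]; x,y=proj(p,[.56,-.04,.1]).astype(int); globals()[n+'c']=cv2.resize(g[max(0,y-75):y+75,x-100:x+100],(400,300))
cv2.imwrite('pics/c2.png',np.hstack([sc,tc]))
o=robot.get_obs();print(o['tool_pos'],o['ee_rot'],o['joint_positions'])
for p in(s,t): print([(round(d['confidence'],2),np.round(atz(p,d['xy'],.134),3)) for d in models.tip_of(p,'tray_spout')])
"
```

```text
[ 0.58662479 -0.20146323  0.33213172] [-3.14139907e+00 -5.64268568e-04 -2.96615994e+00] [-4.22070711e-01  2.66460055e-01  1.30731371e+00 -4.77492671e-04
  1.56817649e+00 -2.16829847e+00]
[(0.9, array([ 0.393, -0.233,  0.134])), (0.7, array([ 0.552, -0.007,  0.134])), (0.3, array([0.451, 0.306, 0.134]))]
[(0.95, array([0.55 , 0.001, 0.134])), (0.68, array([ 0.311, -0.355,  0.134])), (0.67, array([ 0.538, -0.137,  0.134])), (0.6, array([0.723, 0.186, 0.134]))]
```

View pics/c2.png

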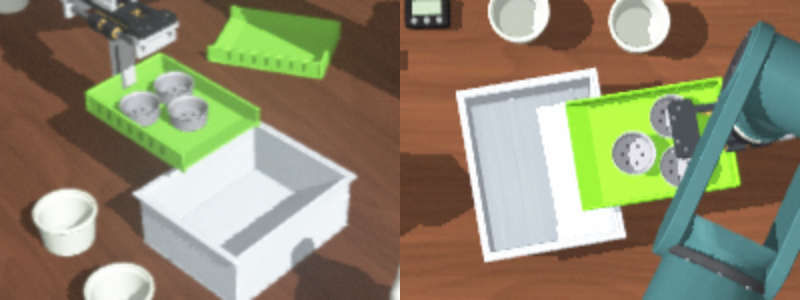

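The tray is level with its lip 40 mm inside the tub's near wall, and the baskets are seated. Now lower slightly and tilt about the lip.

{"name": "step_arm", "arguments": {
  "commands": [
    [[0, 0, 8, 0, 0, 0, 0], [0, 0, 7, 0, 0, 0, 0], [0, 10.1, -9.85, 0.05, 0, 0, 0], [0, 20.7, -19.2, 0.1, 0, 0, 0], [0, 20.7, -19.2, 0.1, 0, 0, 0], [0, 20.7, -19.2, 0.1, 0, 0, 0], [0, 10.1, -9.85, 0.05, 0, 0, 0], [0, 10.1, -9.85, 0.05, 0, 0, 0], [0, 10.1, -9.85, 0.05, 0, 0, 0], [0, 10.1, -9.85, 0.05, 0, 0, 0], [0, 10.1, -9.85, 0.05, 0, 0, 0], [0, 10.1, -9.85, 0.05, 0, 0, 0], [0, 10.1, -9.85, 0.05, 0, 0, 0], [0, 10.1, -9.85, 0.05, 0, 0, 0], [0, 10.1, -9.85, 0.05, 0, 0, 0], [0, 10.1, -9.85, 0.05, 0, 0, 0], [0, 0, 0, 0, 0, 0, 0], [0, 0, 0, 0, 0, 0, 0]]
  ]
}}

```text
time: 10.38
tool_pos: [0.5489, 0.0122, 0.4019]
ee_rot: [-2.293, -0.0, -2.966]
wrist_force: [-0.1, -0.5, -2.0]
width: 0.0057
finger_force: 30.0
```

```bash
python3 -c "
from h import *
s=snap('scene');t=snap('top')
for n,p in (('s',s),('t',t)):
  g=p['color'][:,:,::-1]; x,y=proj(p,[.55,.0,.15]).astype(int); globals()[n+'c']=cv2.resize(g[max(0,y-75):y+75,x-100:x+100],(400,300))
cv2.imwrite('pics/c3.png',np.hstack([sc,tc]))
o=robot.get_obs();print(o['tool_pos'],o['ee_rot'],o['joint_positions'])
"
```

```text
[0.54894472 0.01189664 0.4021723 ] [-2.29235405e+00  3.01798063e-04 -2.96630179e+00] [ 0.12557926  0.08924874  1.47536798 -0.84845444  1.53736666 -1.60806205]
```

View pics/c3.png

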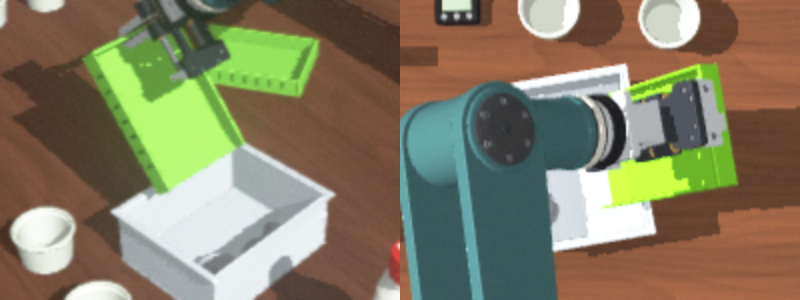

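The tray is empty and the baskets are in the tub. Reverse the tilt and go back.

{"name": "step_arm", "arguments": {
  "commands": [
    [[0, -9.6, 10.35, -0.05, 0, 0, 0], [0, -18.7, 21.2, -0.1, 0, 0, 0], [0, -18.7, 21.2, -0.1, 0, 0, 0], [0, -18.7, 21.2, -0.1, 0, 0, 0], [0, -18.7, 21.2, -0.1, 0, 0, 0], [0, -18.7, 21.2, -0.1, 0, 0, 0], [0, -18.7, 21.2, -0.1, 0, 0, 0], [0, -18.7, 21.2, -0.1, 0, 0, 0], [0, -18.7, 21.2, -0.1, 0, 0, 0], [0, 0, -15, 0, 0, 0, 0], [20, -19, 0, 0, 0, 0, 0], [40, -38, 0, 0, 0, 0, 0], [40, -38, 0, 0, 0, 0, 0], [40, -38, 0, 0, 0, 0, 0], [20, -20, 0, 0, 0, 0, 0], [0, 0, 0, 0, 0, 0.14, 0], [0, 0, 0, 0, 0, 0.14, 0], [0, 0, 0, 0, 0, 0.14, 0], [0, 0, 0, 0, 0, 0, 0]]
  ]
}}

```text
time: 12.85
tool_pos: [0.4566, -0.3795, 0.3347]
ee_rot: [-3.138, 0.003, 2.9]
wrist_force: [0.1, -0.5, -1.8]
width: 0.0061
finger_force: 30.0
```

```bash
python3 -c "
from h import *
s=snap('scene');t=snap('top')
for n,p,X in (('s',s,[.48,-.15,.1]),('t',t,[.54,.02,.1])):
  g=p['color'][:,:,::-1]; x,y=proj(p,X).astype(int); y=max(y,75);globals()[n+'c']=cv2.resize(g[y-75:y+75,x-100:x+100],(400,300))
cv2.imwrite('pics/c4.png',np.hstack([sc,tc]))
o=robot.get_obs();print(o['tool_pos'],o['ee_rot'],o['joint_positions'],o['wrist_force'],o['wrist_torque'])
for p in(s,t):
 for q,z in(('tray_spout',.134),('tray_back',.141),('basket0_center',.016)): print(q,[(round(d['confidence'],2),np.round(atz(p,d['xy'],z),3)) for d in models.tip_of(p,q)])
"
```

```text
[ 0.45652901 -0.37952218  0.33381723] [-3.13950738e+00  1.96797210e-03  2.90065794e+00] [-7.88838683e-01  2.06449077e-01  1.37659528e+00 -7.55001716e-04
  1.55578218e+00 -2.11868795e+00] [ 0.16140127  0.30751573 -1.38138154] [-0.16666822  0.00716654 -0.02153229]
tray_spout [(0.64, array([ 0.499, -0.264,  0.134])), (0.62, array([ 0.513, -0.191,  0.134])), (0.56, array([ 0.41 , -0.217,  0.134])), (0.53, array([0.452, 0.303, 0.134]))]
tray_back [(0.59, array([ 0.282, -0.091,  0.141])), (0.58, array([ 0.449, -0.378,  0.141]))]
basket0_center [(0.72, array([0.549, 0.042, 0.016])), (0.54, array([0.476, 0.073, 0.016]))]
tray_spout [(0.8, array([ 0.501, -0.176,  0.134]))]
tray_back [(0.65, array([ 0.454, -0.387,  0.141])), (0.64, array([ 0.196, -0.204,  0.141])), (0.3, array([0.576, 0.087, 0.141]))]
basket0_center [(0.81, array([0.472, 0.098, 0.016])), (0.68, array([0.758, 0.204, 0.016]))]
```

View pics/c4.png

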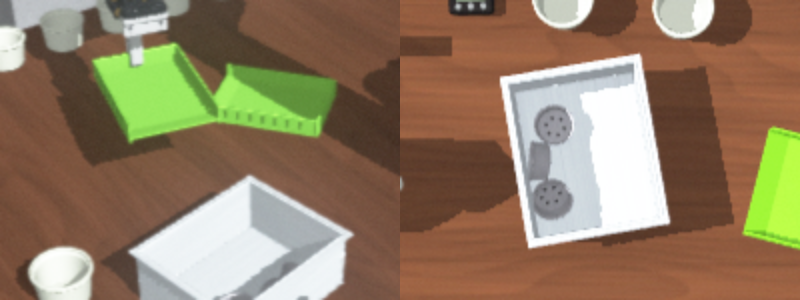

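The top view shows three baskets in the tub at crop (553,125), (540,160) and (552,198). The tray is empty. Set it down and let go.

{"name": "step_arm", "arguments": {
  "commands": [
    [[0, 0, 25, 0, 0, 0, 0], [0, 0, 40, 0, 0, 0, 0], [0, 0, 35, 0, 0, 0, 0], [0, 0, 15, 0, 0, 0, 0], [0, 0, 6, 0, 0, 0, 0], [0, 0, 4, 0, 0, 0, 0], [0, 0, 1, 0, 0, 0, 0], [0, 0, 0, 0, 0, 0, 0]]
  ]
}}

```text
time: 14.25
tool_pos: [0.4566, -0.3803, 0.2077]
ee_rot: [-3.14, 0.002, 2.898]
wrist_force: [-1.0, 0.6, 0.6]
width: 0.0055
finger_force: 30.0
```

{"name": "step_arm", "arguments": {
  "commands": [
    [[0, 0, 0, 0, 0, 0, 40], [0, 0, 0, 0, 0, 0, 40], [0, 0, 0, 0, 0, 0, 40], [0, 0, -15, 0, 0, 0, 40], [0, 0, -47, 0, 0, 0, 40], [0, 0, -50, 0, 0, 0.14, 70], [0, 0, -50, 0, 0, 0.14, 70], [0, 0, -50, 0, 0, 0.14, 70], [0, 0, -50, 0, 0, 0.14, 70], [0, 0, 0, 0, 0, 0.14, 70]]
  ]
}}

```text
time: 15.5
tool_pos: [0.4559, -0.3795, 0.476]
ee_rot: [3.139, 0.013, 2.193]
wrist_force: [0.4, -0.2, -0.4]
width: 0.0698
finger_force: 0.0
```

{"name": "step_arm", "arguments": {
  "commands": [
    [[43, 36.7, 0, 0, 0, 0, 70], [43, 36.7, 0, 0, 0, 0, 70], [43, 36.7, 0, 0, 0, 0, 70], [43, 36.7, 0, 0, 0, 0, 70], [43, 36.7, 0, 0, 0, 0, 70], [43, 36.7, 0, 0, 0, 0, 70], [43, 36.7, 0, 0, 0, 0, 70], [43, 36.7, 0, 0, 0, 0, 70], [43, 36.7, 0, 0, 0, 0, 70], [43, 36.7, 0, 0, 0, 0, 70], [43, 36.7, 0, 0, 0, 0, 70], [43, 36.7, 0, 0, 0, 0, 70], [40, 36, 0, 0, 0, 0, 70], [0, 0, 0, 0, 0, 0, 70], [0, 0, 0, 0, 0, 0, 70]]
  ]
}}

```text
time: 17.38
tool_pos: [0.5157, 0.3495, 0.4688]
ee_rot: [3.141, 0.001, 2.198]
wrist_force: [0.2, 0.5, 0.4]
width: 0.07
finger_force: 0.0
```

```bash
python3 -c "
from h import *
s=snap('scene');t=snap('top')
for n,p,X in (('s',s,[.515,.352,.25]),('t',t,[.48,-.28,.0])):
  g=p['color'][:,:,::-1]; x,y=proj(p,X).astype(int); globals()[n+'c']=cv2.resize(g[y-75:y+75,x-100:x+100],(400,300))
cv2.imwrite('pics/c5.png',np.hstack([sc,tc]))
o=robot.get_obs();print(o['time'],o['tool_pos'],o['ee_rot'],o['joint_positions'],o['wrist_force'],o['wrist_torque'])
for p in(s,t):
 for q,z in(('cap_center',.202),('jug',0)):
  print(q,[(round(d['confidence'],2),np.round(atz(p,d['xy'],z),3)) for d in models.tip_of(p,q)])
 # red cap blob
 c=p['color'].astype(int);m=((c[...,0]>120)&(c[...,1]<90)&(c[...,2]<90)).astype(np.uint8)
 n,l,st,ce=cv2.connectedComponentsWithStats(m); i=1+np.argmax(st[1:,4]); print(st[i],ce[i],atz(p,ce[i],.202),proj(p,[.515,.352,.202]))
 if p is s:
  mm=(l==i).sum(0); xs=np.where(mm)[0]; print('cols',xs.min(),xs.max())
"
```

```text
17.475 [0.51581923 0.34847464 0.46918276] [3.14040770e+00 5.00026918e-04 2.19622016e+00] [ 5.03180911e-01  2.49712049e-01  1.05760456e+00 -3.64256650e-04
  1.83303894e+00 -1.22337873e-01] [-0.00211159  0.76179351  0.23502562] [-0.09642294  0.02119385 -0.00286183]
cap_center [(0.77, array([0.509, 0.348, 0.202])), (0.52, array([0.725, 0.477, 0.202]))]
jug [(0.62, array([0.521, 0.357, 0.   ]))]
[ 239  156  273  165 9370] [396.48826041 227.82593383] [0.3870283  0.37947942 0.202     ] [346.13080591 244.43811534]
cols 239 511
cap_center [(0.56, array([0.515, 0.357, 0.202])), (0.55, array([0.596, 0.317, 0.202]))]
jug [(0.79, array([0.503, 0.362, 0.   ]))]
[   0   54  127   21 1280] [57.39140625 62.8953125 ] [0.82601132 0.48080615 0.202     ] [105.5957468  189.02168089]
```

View pics/c5.png

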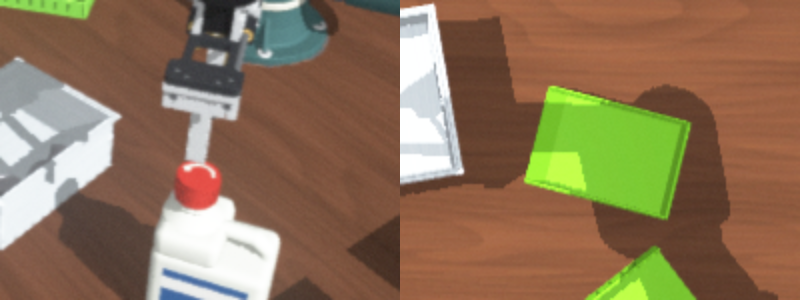

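The tray stands flat and released in place. The scene view shows the gripper above the jug's cap. Refine the cap centre with a stricter red threshold.

```bash
python3 -c "
from h import *
s=snap('scene');t=snap('top'); g=0
for p,im,z in((s,s['color'],.202),(t,cv2.imread('pics/t0.png')[:,:,::-1],.2165)):
 c=im.astype(int);m=((c[...,0]>2.2*c[...,1])&(c[...,0]>2.2*c[...,2])&(c[...,0]>140)).astype(np.uint8)
 m=cv2.morphologyEx(m,cv2.MORPH_CLOSE,np.ones((5,5)))
 n,l,st,ce=cv2.connectedComponentsWithStats(m)
 for i in range(1,n):
  if st[i,4]>60: 
   b=st[i]; mid=[b[0]+b[2]/2-.5,b[1]+b[3]/2-.5]; print(b,ce[i],np.round(atz(p,ce[i],z),4),np.round(atz(p,mid,z),4))
# predicted silhouettes for cap at (.515,.352)
a=np.linspace(0,6.28,60)
for p,zs in((s,(.187,.217)),(t,(.217,.217))):
 P=np.array([proj(p,[.515+.0235*np.cos(k),.352+.0235*np.sin(k),z]) for k in a for z in zs]); print(P.min(0),P.max(0),P.mean(0))
"
```

```text
[336 233  23  23 398] [346.8241206  244.48994975] [0.5139 0.353  0.202 ] [0.5125 0.3521 0.202 ]
[301 323  15  17 211] [308.07109005 331.08530806] [0.7258 0.4732 0.202 ] [0.7258 0.473  0.202 ]
[114 149  12  12 110] [119.26363636 154.76363636] [0.5976 0.3172 0.2165] [0.5982 0.3167 0.2165]
[ 95 181  20  19 293] [104.9112628  189.91467577] [0.512  0.3491 0.2165] [0.5117 0.3501 0.2165]
[334.48261074 231.86861977] [358.04668109 257.24422111] [346.02235625 244.53494058]
[ 93.87571318 178.88591615] [113.47539241 198.37764937] [103.68734689 188.47120391]
```

{"name": "step_arm", "arguments": {
  "commands": [
    [[3, -1, 20, 0, 0, 0, 70], [0, 0, 35, 0, 0, 0, 70], [0, 0, 18, 0, 0, 0, 62], [0, 0, 9, 0, 0, 0, 58], [0, 0, 0, 0, 0, 0, 54], [0, 0, 0, 0, 0, 0, 52], [0, 0, 0, 0, 0, 0, 50], [0, 0, 0, 0, 0, 0, 49]]
  ]
}}

```text
time: 18.77
tool_pos: [0.5131, 0.3514, 0.3872]
ee_rot: [3.142, 0.0, 2.198]
wrist_force: [-2.3, -1.9, 1.7]
width: 0.049
finger_force: 1.4
```

{"name": "step_arm", "arguments": {
  "commands": [
    [[0, 0, 0, 0, 0, 0, 48], [0, 0, 0, 0, 0, 0, 47], [0, 0, 0, 0, 0, 0, 46]]
  ]
}}

```text
time: 19.15
tool_pos: [0.513, 0.3513, 0.3868]
ee_rot: [-3.141, 0.0, 2.198]
wrist_force: [-3.4, -3.0, 4.0]
width: 0.0472
finger_force: 30.0
```

{"name": "step_arm", "arguments": {
  "commands": [
    [[0, -1, 0, 0, 0, 0, 40], [0, 0, 1.5, 0, 0, 0, 40], [0, 0, 1.5, 0, 0, 0, 40], [0, 0, 1, 0, 0, 0, 40], [0, 0, 0, 0, 0, 0, 40]]
  ]
}}

```text
time: 19.77
tool_pos: [0.5123, 0.3509, 0.3846]
ee_rot: [3.139, 0.001, 2.198]
wrist_force: [-4.3, -4.1, 9.2]
width: 0.0471
finger_force: 30.0
```

{"name": "step_arm", "arguments": {
  "commands": [
    [[0, -2, 0, 0, 0, 0, 40], [0, 0, 0, 0, 0, 0, 40], [0, 0, 0, 0, 0, 0, 40]]
  ]
}}

```text
time: 20.15
tool_pos: [0.5114, 0.3503, 0.3847]
ee_rot: [3.134, 0.001, 2.198]
wrist_force: [-0.2, -0.7, 8.4]
width: 0.0469
finger_force: 30.0
```

```bash
python3 -c "
from h import *
s=snap('scene')
for k in range(3):
  o=robot.get_obs();print(o['time'],o['tool_pos'],o['wrist_force'],o['wrist_torque']); snap('top')
g=s['color'][:,:,::-1]; x,y=proj(s,[.515,.352,.15]).astype(int)
cv2.imwrite('pics/c6.png',cv2.resize(g[y-60:y+60,x-80:x+80],(640,480)))
"
```

```text
20.2 [0.51139898 0.35029085 0.38469513] [-0.60060527 -1.30972636  7.9261496 ] [-0.31668218  0.2439666  -0.02897389]
20.25 [0.51140808 0.35026718 0.384665  ] [-0.94284829 -1.29422316  7.91162938] [-0.31209783  0.23822378  0.02381159]
20.3 [0.51140472 0.35028001 0.38467948] [-1.2202021  -1.58606559  7.68886449] [-0.32201072  0.30284355  0.044323  ]
```

View pics/c6.png

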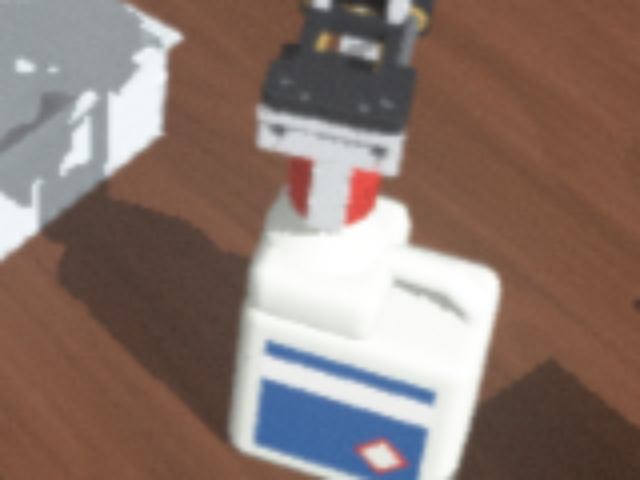

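The cap is gripped, the jug stands upright, and the side load is now about 1.5 N. Press further.

{"name": "step_arm", "arguments": {
  "commands": [
    [[0, -0.3, 1.5, 0, 0, 0, 40], [0, -0.3, 1.5, 0, 0, 0, 40], [0, 0, 1, 0, 0, 0, 40], [0, 0, 0, 0, 0, 0, 40]]
  ]
}}

```text
time: 20.85
tool_pos: [0.5109, 0.35, 0.3828]
ee_rot: [3.131, 0.001, 2.198]
wrist_force: [-1.9, -1.5, 13.2]
width: 0.0469
finger_force: 30.0
```

{"name": "step_arm", "arguments": {
  "commands": [
    [[0, 0, 0.5, 0, 0, -0.05, 40], [0, 0, 0, 0, 0, -0.1, 40], [0, 0, 0, 0, 0, -0.1, 40], [0, 0, 0, 0, 0, -0.1, 40]]
  ]
}}

```text
time: 21.35
tool_pos: [0.5111, 0.3503, 0.3824]
ee_rot: [3.131, 0.004, 2.551]
wrist_force: [-0.3, 0.3, 12.6]
width: 0.047
finger_force: 30.0
```

{"name": "step_arm", "arguments": {
  "commands": [
    [[0, 0, 0, 0, 0, -0.1, 40], [0, 0, 0, 0, 0, -0.1, 40], [0, 0, 0, 0, 0, -0.1, 40], [0, 0, 0, 0, 0, -0.1, 40], [0, 0, 0, 0, 0, -0.1, 40], [0, 0, 0, 0, 0, -0.1, 40], [0, 0, 0, 0, 0, -0.1, 40], [0, 0, 0, 0, 0, -0.1, 40], [0, 0, 0, 0, 0, 0, 40], [0, 0, 0, 0, 0, 0, 40]]
  ]
}}

```text
time: 22.6
tool_pos: [0.511, 0.3501, 0.3823]
ee_rot: [3.138, 0.01, -2.935]
wrist_force: [-1.9, -0.7, 13.8]
width: 0.047
finger_force: 30.0
```

```bash
python3 -c "
from h import *
s=snap('scene')
o=robot.get_obs();print(o['time'],o['tool_pos'],o['ee_rot'],o['wrist_force'],o['wrist_torque'])
g=s['color'][:,:,::-1]; x,y=proj(s,[.515,.352,.15]).astype(int)
cv2.imwrite('pics/c7.png',cv2.resize(g[y-60:y+60,x-80:x+80],(640,480)))
"
```

```text
22.65 [0.51098621 0.35007629 0.38231745] [ 3.13784703  0.01012118 -2.9349783 ] [-0.6820275  -1.01227258 13.33703911] [-0.25465173  0.27776132  0.0578666 ]
```

View pics/c7.png

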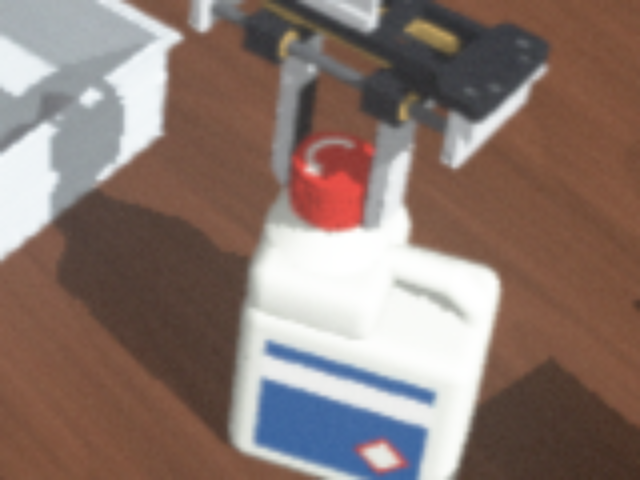

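The cap turned 66° and the jug did not move. Lift slowly.

{"name": "step_arm", "arguments": {
  "commands": [
    [[0, 0, -4, 0, 0, 0, 40], [0, 0, -4, 0, 0, 0, 40], [0, 0, -4, 0, 0, 0, 40], [0, 0, -3, 0, 0, 0, 40], [0, 0, 0, 0, 0, 0, 40]]
  ]
}}

```text
time: 23.28
tool_pos: [0.5107, 0.3496, 0.3918]
ee_rot: [3.142, 0.0, -2.935]
wrist_force: [0.7, 0.6, -0.2]
width: 0.047
finger_force: 30.0
```

{"name": "step_arm", "arguments": {
  "commands": [
    [[0, 0, -5, 0, 0, 0, 40], [0, 0, -7, 0, 0, 0, 40], [0, 0, -8, 0, 0, 0, 40], [0, 0, -8, 0, 0, 0, 40], [0, 0, -10, 0, 0, 0, 40], [0, 0, -12, 0, 0, 0, 40], [0, 0, -12, 0, 0, 0, 40], [0, 0, -10, 0, 0, 0, 40], [0, 0, -6, 0, 0, 0, 40], [0, 0, 0, 0, 0, 0, 40], [0, 0, 0, 0, 0, 0, 40]]
  ]
}}

```text
time: 24.65
tool_pos: [0.5104, 0.3495, 0.47]
ee_rot: [-3.141, -0.001, -2.935]
wrist_force: [-0.5, 0.1, -0.1]
width: 0.0469
finger_force: 30.0
```

```bash
python3 -c "
from h import *
s=snap('scene');t=snap('top')
o=robot.get_obs();print(o['time'],o['tool_pos'],o['ee_rot'],o['wrist_force'])
for q in('jug_mouth','cap_center','jug'):
  for p in (s,t): print(q,[(round(d['confidence'],2),np.round(d['xy']).tolist(),np.round(atz(p,d['xy'],{'jug_mouth':.205,'cap_center':.285,'jug':0}[q]),3)) for d in models.tip_of(p,q)])
cv2.imwrite('pics/c8.png',cv2.resize(s['color'][:,:,::-1],(768,576)))
"
```

```text
24.75 [0.51038959 0.3495208  0.46993249] [-3.14129072e+00 -1.12745966e-03 -2.93538881e+00] [ 1.55111497  1.18327068 -1.45166075]
jug_mouth [(0.95, [345.0, 241.0], array([0.512, 0.344, 0.205]))]
jug_mouth [(0.82, [105.0, 190.0], array([0.513, 0.353, 0.205]))]
cap_center [(0.71, [353.0, 213.0], array([0.505, 0.35 , 0.285])), (0.54, [308.0, 330.0], array([0.768, 0.516, 0.285]))]
cap_center [(0.55, [120.0, 158.0], array([0.581, 0.297, 0.285]))]
jug []
jug [(0.77, [129.0, 195.0], array([0.511, 0.345, 0.   ])), (0.55, [313.0, 202.0], array([ 0.499, -0.184,  0.   ]))]
```

View pics/c8.png

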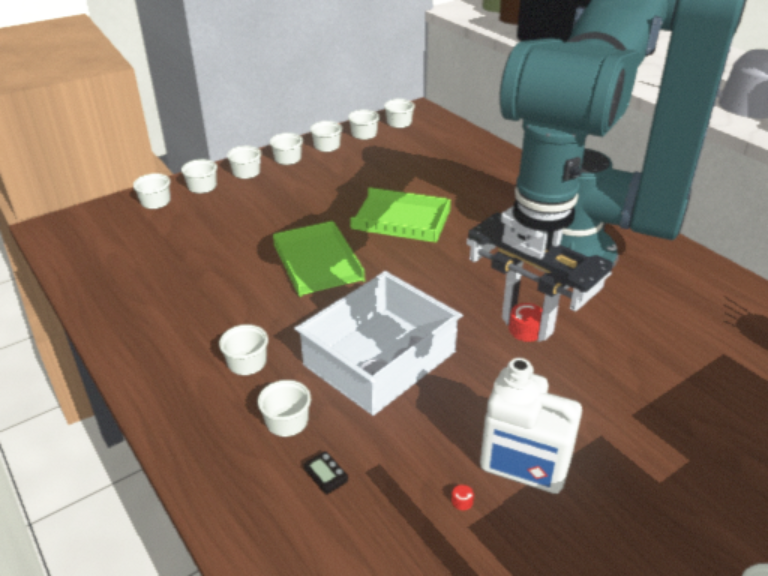

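The jug is open and upright, and the cap is held about 8 cm above its mouth. The tray is flat and empty, and the bystanders have not moved. Hand in.

```bash
python3 -c "
from bench import robot
print(robot.close_job())"
```

```text
the job is handed in; nothing more can be done
None
```

The job is handed in at about 25 s: the three baskets are in the tub, the empty tray is flat on the table and released, and the jug is open with its cap gripped about 8 cm above the mouth; the result of the judging was not returned.

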